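# Hang the L-plate sample level on the display rod

### The job

Take the L-shaped metal plate out of the file sorter and hang it on the rod of the display stand by the one hole that lets its long arm hang level, pushed back along the rod until it lies flat against the stop plate. The rod's clamp has been set by hand, so its height is not exactly known: feel for it gently, never forcing the plate against the stand. Leave the plate hanging still and free, and do not disturb the other things on the desk.

Things in the scene. Friction and masses are not known exactly. Their poses are not given: they have to be found in the camera images.
- plate: bare aluminium L-plate, uniform, 10 mm thick, 0.44 kg. x normal to its faces, y along the long arm, z up; origin level with the leg's foot, under the arm's middle. Arm: y -90 to 90, z 120 to 186. Leg: y 46 to 90, z 0 to 120. Five 14 mm through holes in a row. It starts upright in the sorter, leg at the left (+y); grip it across its thickness by the top edge (z = 186), from above
- hole0 (a point): centre of the hole at plate y = -44, z = 156 (farthest from the leg)
- hole1 (a point): centre of the hole at plate y = -22, z = 156
- hole2 (a point): centre of the hole at plate y = 0, z = 156 (middle of the arm)
- hole3 (a point): centre of the hole at plate y = +22, z = 156
- hole4 (a point): centre of the hole at plate y = +44, z = 156 (nearest the leg)
- sorter: fixed black file sorter; origin on the desk under its centre, x across the slot. Floor 100 x 200, 10 mm thick; the plate's leg stands on it in a 13 mm slot between walls whose tops are 60 mm above the desk; the arm's free end rests on a prop at y = -78, top 130 mm above the desk. Lift the plate straight up 60 mm or more to clear the walls
- stand: fixed display stand; origin on the desk under its post; x along the rod, post to tip, away from the robot. Foot 140 x 160 x 12; lilac post 20 x 24, 242 high; a dark clamp on the post carries a level steel rod, 8 mm diameter, at y = 0, rounded tip at x = 125, and a stop plate, x = 72 to 80, 30 mm wide, from 9 mm above to 27 below the rod's axis. The clamp stays put if handled gently (under 20 N)
- stop (a point): point at stand x = 80 mm (front face of the stop plate), y = 0, z = 210 mm; axes as the stand's. The rod's axis passes here only nominally: the clamp is set anywhere from 16 mm lower to 16 mm higher than this, and that is not measured. From the stop plate the rod runs 45 mm on in +x to its tip
- jar: bystander: closed black jar, 72 mm wide, 100 mm high, origin at its underside
- flask: bystander: blue-green drinking flask, 66 mm wide, 210 mm high, origin at its underside
- tissue: bystander: tissue box 112 x 152 x 75 mm, origin at its underside
Mind the look-alikes: they are no part of the job. Leave any orange or purple look-alike of the stand alone.

How it is judged (in metres and radians):
On the way, in this order (a step that is already met when the one before it is completed fails the run):
1. the plate is lifted clear of the sorter in the gripper (height (world z) of plate above 0.062 m and contact force between plate and the fingers above 1 N and contact force between plate and sorter below 0.1 N), for 0.1 s.
2. still held, the plate is on the rod by the balancing hole and back near the stop plate (x of hole3 in the frame of stop between 0 and 0.02 m and y of hole3 in the frame of stop between -0.007 and 0.007 m and z of hole3 in the frame of stop between -0.024 and 0.024 m and contact force between plate and the fingers above 1 N), for 0.1 s.
At the end, for the whole second after the job is handed in: the released plate hangs still on the rod by the hole that balances it, its arm level within 7 degrees, its back face within 6 mm of the stop plate (angle between plate's own z axis and vertical below 0.12 rad and x of hole3 in the frame of stop between 0 and 0.011 m and y of hole3 in the frame of stop between -0.008 and 0.008 m and z of hole3 in the frame of stop between -0.024 and 0.018 m and contact force between plate and stand above 1 N and contact force between plate and the fingers below 0.05 N and linear speed of plate below 0.03 m/s and angular speed of plate below 0.3 rad/s); the robot touches nothing.
It fails at once if the plate is forced against the stand (over 20 N) (contact force between plate and stand above 20 N).
It fails at once if the fingers or arm strike the stand (over 20 N) (contact force between any of the fingers, the arm and stand above 20 N).
It fails at once if the jar, flask or tissue box is shifted by more than 20 mm (distance of any of jar, flask, tissue from where it was at the start of the episode above 0.02 m).
It also fails if it takes over 72 s, if anything falls off the work surface, if the arm or the gripper's body presses on something with over 40 N, if the wrist force passes 120 N, or if a joint passes its speed limit or range.

### The arm

A 7-joint arm with a two-finger parallel gripper is mounted at the origin on the work surface. World frame = base frame: x ahead of the robot, y to its left, z up, the work surface at z = 0. Lengths are in mm, angles in rad, forces in N, time in s.
With the tool pointing down it reaches from about 350 to 900 mm from the base axis. Payload 7.2 kg.
Tool frame: the origin (TCP) lies on the centre line of the jaws, within the pads' length; the fingertips stand 14 mm ahead of it and the grasp point (between the pads) lies 5 mm behind it (manip.tip_reach is the distance from the TCP to the fingertips, in mm); z points along the fingers, y is the line along which they close (so a half turn about z gives the same grasp; the last joint's range is limited). The gripper opens to 85 mm and grips with 20 to 120 N. Pads are 22 mm wide; open, the fingers measure 114 mm over their backs; the gripper's body (76 mm by 85 mm) begins 54 mm behind the grasp point. The pads swing forward as they close: fully open they stand 13 mm farther back than shut.
Start: joints at [-1.408, 0.411, -0.013, 1.596, 0.006, 1.134, -0.082], TCP at [142.982, 608.428, 245.297] pointing down, gripper open.
Joint ranges: [-2.95, 2.95], [-0.29, 1.99], [-1.47, 1.44], [0.14, 2.54], [-1.03, 4.17], [0.13, 1.85], [-2.86, 2.86]. Speed limits (rad/s): [2.39, 2.39, 3.01, 3.01, 3.14, 3.14, 3.14].

### API

Orientations are given as a rotation vector (axis times angle).
In Python, from cell import manip gives the robot as it stands. The module is installed in compiled form; this text tells all that it offers.
- The arm moves only by the tool send_rows, never from a script. Its arguments are lists of equal length, an entry for each row: "dp": the shift along the tool's x, y, z in m, a list of three; "rotation": the turn, a rotation vector about the tool's x, y, z in degrees, a list of three. In form: {"dp": [[dx, dy, dz], ...], "rotation": [[ax, ay, az], ...]}. A call has 1 to 5 rows; each row shifts and turns the commanded pose from where the row before left it, along the tool's axes as they then stand; what a row does not reach is not made up. A row lasts 1/12 s, in which the tool goes at most 41.7 mm and 7.16 degrees, less where a joint would pass 70% of its speed; a pose out of reach is approached as far as the arm can. A call is refused whole if a number of a shift passes 0.0417 or a number of a turn 7.16, either way. A call with a gripper value outside its range is refused whole. "hand" is the finger opening in m, from 0 to 0.0854, set as the call begins (left out, the last holds). The fingers move at their own pace and stop on an object; the grip force is fixed at half the most. Time passes only in rows, so rows that do not move let the fingers close. It gives the time, the measured TCP pose, the force, the opening and the grip force at its end, in the units of the state.
- manip.observe(): the state, without advancing time (a new reading comes with each control period).
- manip.camera(name): name is "side" or "top" or "wrist"; returns a dict with "pixels" (384x512x3 uint8, red, green, blue), "z_map" (384x512 float32, mm along the optical axis (not along the pixel's ray), 0 where there is no reading), "fx", "fy", "cx", "cy" (pixels), "origin" and "rotation" of the camera in the world; the wrist camera has in their place "mount" (4x4, takes a point from camera to tool coordinates, whose origin is the TCP and whose axes are the flange's). Camera axes: x right, y up, looking along -z (the intrinsics and any distortion apply to the point x, -y, -z); pixel columns grow to the right and rows downward; lengths in mm; the calibration is good to about 2 mm. A picture is of the moment at which its call begins: read the wrist's pose just before it.
- manip.close_job(): hands the job in; it is judged then, once.
The state is a dict: "clock": time; "q": joint angles; "joint_velocities": joint speeds; "joint_efforts": joint torques, N m; "tcp_pos": TCP position; "ee_rot": TCP orientation; "ft_force": force on the tool from outside, world axes, zero at the start; "moment": the same for the moment, N m; "grip_width": finger opening in mm; "grip_force": force on a finger pad.
Only numpy, scipy, OpenCV 4.12 (cv2) and the standard library are available. Lean on these libraries where they do the work, as an engineer would, in place of code of your own. Each camera call takes 0.05 s, during which the arm holds its last target. There are 200 camera calls.

## Working session

There is one attempt and no reset: what is moved stays moved. The work goes in short steps, Python scripts to look and compute and a tool call to move; the robot and the scene stay as the last step left them, time stands still between calls to the robot, and variables do not carry over. Pictures are saved under pics/ and viewed, at most 10 in all, crops included, and the job is handed in when it is done.

Besides the shell and the picture viewer there is one more tool, called after ">>>" as a command line: name --argument value ..., lists and objects as JSON in quotes. send_rows: Moves the arm, as the interface text tells. Its arguments: {"type":"object","properties":{"dp":{"type":"array"},"rotation":{"type":"array"},"hand":{"type":"number"}},"required":["dp","rotation"]}

```bash
mkdir -p pics; cat > h.py <<'E'
import numpy as np,cv2
from cell import manip
from scipy.spatial.transform import Rotation as R
def cloud(c):
    z=c["z_map"].astype(float);v,u=np.mgrid[:384,:512]
    P=np.stack([(u-c["cx"])/c["fx"]*z,-(v-c["cy"])/c["fy"]*z,-z],-1)
    Rm=np.array(c["rotation"])
    if Rm.shape!=(3,3): Rm=R.from_rotvec(Rm.ravel()).as_matrix()
    W=P@Rm.T+np.array(c["origin"]); W[z==0]=np.nan
    return W
def save(n,im): cv2.imwrite("pics/"+n+".png",im[...,::-1])
E
python3 - <<'E'
from h import *
s=manip.observe();print(s)
for n in("side","top"):
    c=manip.camera(n);save(n,c["pixels"]);np.savez(n,W=cloud(c),p=c["pixels"]);print({k:v for k,v in c.items() if k not in("pixels","z_map")})
E
python3 -c "
import cv2,numpy as np
a=[cv2.imread('pics/%s.png'%n) for n in('side','top')];cv2.imwrite('pics/both.png',cv2.resize(np.vstack(a),None,fx=.78,fy=.78))"
```

```text
{'clock': 0.0, 'q': array([-1.40822705,  0.4119033 , -0.01269938,  1.59705069,  0.005621  ,
        1.13425043, -0.08220444]), 'joint_velocities': array([ 0.00129393,  0.00011996, -0.0011861 , -0.0007001 , -0.00098597,
        0.00165786, -0.00118416]), 'joint_efforts': array([ 4.25402350e-04, -6.00624204e+01,  6.82285577e-01, -2.99409950e+01,
        1.37665504e-02,  1.01544941e-02,  2.91778974e-05]), 'tcp_pos': array([142.90033667, 607.97221152, 244.44826398]), 'ee_rot': array([-3.61654899e-01, -3.12065906e+00,  2.47468112e-03]), 'ft_force': array([-0.11808034,  0.73376835, -0.3001444 ]), 'moment': array([-0.02886276, -0.02821796,  0.02429708]), 'grip_force': 0.0, 'grip_width': 85.40070691905304}
{'fx': 423.84119625683945, 'fy': 423.84119625683945, 'cx': 244.48230864510933, 'cy': 198.49840339334665, 'origin': array([-137.44280277, -541.73119139, 1092.80887352]), 'rotation': array([ 0.71345193, -0.29253232, -0.77004179])}
{'fx': 492.92847312128396, 'fy': 492.92847312128396, 'cx': 251.4402330164124, 'cy': 192.92643830392015, 'origin': array([ 405.5678551 ,   58.94563541, 1439.06865937]), 'rotation': array([ 0.08364128, -0.05840128, -1.60055157])}
```

View pics/side.png

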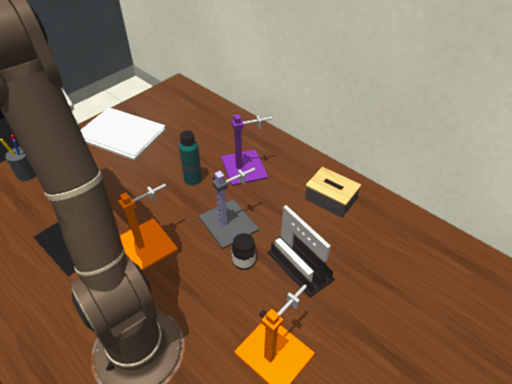

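View pics/top.png

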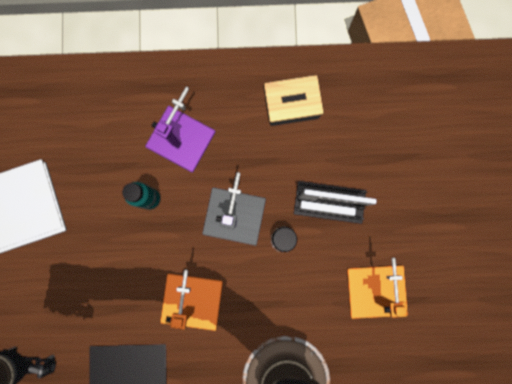

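The top view shows the plate in the sorter at about (335,197). The stand candidates are:
- purple (180,138)
- orange (190,300)
- yellow-orange (378,290)
- grey foot with a lilac post (230,215); side view (222,205)

Only the last fits the lilac post in the description. I'll confirm it in a crop and measure.

```bash
python3 - <<'E'
from h import *
S=np.load("side.npz");T=np.load("top.npz")
a=cv2.resize(S["p"][160:300,195:345],None,fx=4,fy=4,interpolation=cv2.INTER_CUBIC)[:560]
b=cv2.resize(T["p"][165:255,195:385],None,fx=3,fy=3)
save("crop",a)
def line(P,name):
    c=np.median(P,0);u,s,v=np.linalg.svd(P-P.mean(0),full_matrices=False);d=v[0]
    t=(P-P.mean(0))@d
    print(name,len(P),P.mean(0).round(1),"dir",d.round(3),"sv",(s/np.sqrt(len(P))).round(1),"ends",(P.mean(0)+d*t.min()).round(1),(P.mean(0)+d*t.max()).round(1),"z",np.percentile(P[:,2],[2,50,98]).round(1))
for n,D,r in(("top",T,(180,225,285,385)),("side",S,(200,290,265,335))):
    W=D["W"][r[0]:r[1],r[2]:r[3]].reshape(-1,3);W=W[np.isfinite(W[:,0])]
    P=W[W[:,2]>142];line(P,n+" plate")
    P2=P[P[:,2]>np.nanmax(P[:,2])-12] ;line(P2,n+" plate top")
    Q=W[(W[:,2]>45)&(W[:,2]<75)];line(Q,n+" sorter walls")
    Q=W[(W[:,2]>5)&(W[:,2]<75)];Q=Q[:,:2].astype(np.float32);print("sorter rect",cv2.minAreaRect(Q))
for n,D,r in(("top",T,(165,250,195,270)),("side",S,(165,245,198,262))):
    W=D["W"][r[0]:r[1],r[2]:r[3]].reshape(-1,3);W=W[np.isfinite(W[:,0])]
    F=W[(W[:,2]>5)&(W[:,2]<20)];print(n,"foot",cv2.minAreaRect(F[:,:2].astype(np.float32)))
    P=W[W[:,2]>165];line(P,n+" rod etc")
    P=W[W[:,2]>232];line(P,n+" post top")
for n,D,r in(("top",T,(215,260,265,305)),("top",T,(175,215,115,165)),("top",T,(65,130,255,330))):
    W=D["W"][r[0]:r[1],r[2]:r[3]].reshape(-1,3);P=W[W[:,2]>50];print("bys",P.mean(0).round(0),cv2.minAreaRect(P[:,:2].astype(np.float32)),P[:,2].max())
E
```

```text
top plate 427 [ 502.6 -143.8  187.1] dir [ 0.17   0.985 -0.017] sv [52.7 15.4  2.8] ends [ 487.  -234.1  188.7] [517.8 -56.1 185.6] z [147.2 194.4 200.8]
top plate top 276 [ 503.6 -146.1  196.2] dir [-0.17  -0.985 -0.   ] sv [52.3  3.   2.3] ends [518.9 -57.7 196.2] [ 488.4 -234.3  196.1] z [192.4 196.  201.1]
top sorter walls 733 [ 492.1 -136.4   59.1] dir [-0.163 -0.987 -0.012] sv [50.6 23.4  6.6] ends [506.3 -50.4  60.1] [ 475.6 -236.5   57.9] z [46.2 61.3 69.9]
sorter rect ((501.293212890625, -162.32418823242188), (285.8312072753906, 128.1686553955078), 88.2284164428711)
side plate 826 [ 494.4 -152.9  176. ] dir [-0.318 -0.947  0.04 ] sv [57.6 21.  16.4] ends [525.7 -59.5 172. ] [ 442.8 -306.6  182.5] z [143.7 177.9 210.6]
side plate top 19 [ 336.6 -266.3  212.6] dir [-0.997  0.08  -0.011] sv [4.8 2.  1.7] ends [ 343.7 -266.8  212.7] [ 327.  -265.5  212.5] z [210.3 212.3 215.7]
side sorter walls 939 [ 495.7 -144.    57.4] dir [-0.598 -0.801 -0.001] sv [55.8 40.5  7.1] ends [623.5  27.2  57.6] [ 436.5 -223.3   57.3] z [45.5 58.4 71.4]
sorter rect ((569.1589965820312, -85.769561767
[... 600 characters left out ...]
[471.2 128.5 206.1] dir [-0.962  0.203  0.181] sv [39.8 17.5  9.5] ends [564.9 108.7 188.5] [431.6 136.8 213.6] z [170.2 203.4 241.8]
side post top 55 [448.  136.2 239.7] dir [-0.214 -0.965 -0.155] sv [7.4 6.  2.5] ends [451.1 150.1 241.9] [445.5 125.2 237.9] z [232.2 240.4 244.4]
bys [400.  -6.  94.] ((400.2716369628906, -6.037944793701172), (69.016845703125, 69.5254898071289), 87.8234634399414) 107.55559454770787
bys [526. 368. 169.] ((529.4590454101562, 374.9624938964844), (57.97028350830078, 65.07664489746094), 82.10582733154297) 216.01678734634902
bys [794. -48.  74.] ((795.8358764648438, -47.565162658691406), (113.6517333984375, 151.63934326171875), 7.018290996551514) 85.97540900684203
```

View pics/crop.png

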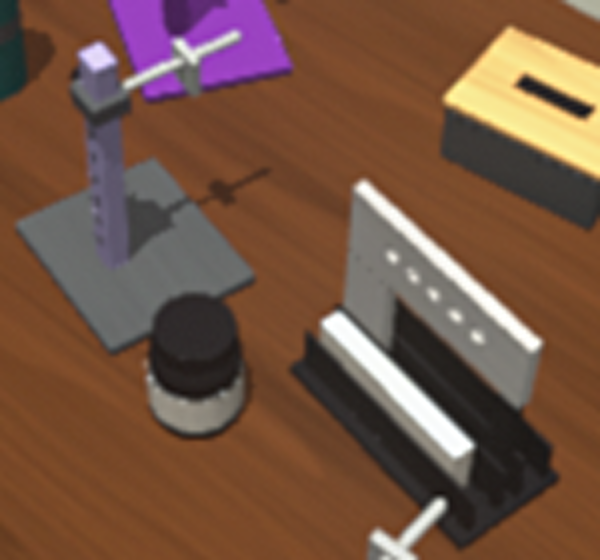

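The crop confirms both targets: the lilac-post stand with the grey foot (crop 100,150), and the holed L-plate (crop 440,290). The white slab next to the plate is filler in the other slot. Next I'll fit the rod from the clouds and plan the approach.

```bash
cat >> h.py <<'E'
def Rt(yaw): 
    y=np.array([np.cos(yaw),np.sin(yaw),0]);z=np.array([0,0,-1.]);return np.stack([np.cross(y,z),y,z],1)
def plan(p,Rm,tp,yawdeg,n):
    """rows (tool frame, m / deg) from pose p,Rm to tp; straight line, even turn"""
    T=Rt(np.radians(yawdeg));rv=R.from_matrix(Rm.T@T).as_rotvec()/n
    for i in range(n):
        d=(np.array(tp)-p)/n; C=Rm@R.from_rotvec(rv*i).as_matrix()
        print(i,((C.T@d)/1000).round(4).tolist(),np.degrees(rv).round(2).tolist())
def now():
    s=manip.observe();return np.array(s["tcp_pos"]),R.from_rotvec(s["ee_rot"]).as_matrix()
E
python3 - <<'E'
from h import *
print(manip.tip_reach)
for n,r in(("top",(165,250,195,270)),("side",(165,245,198,262))):
    D=np.load(n+".npz");W=D["W"][r[0]:r[1],r[2]:r[3]].reshape(-1,3);W=W[np.isfinite(W[:,0])]
    post=np.array([449.8,136.8]);ax=np.array([np.cos(np.radians(-13.5)),np.sin(np.radians(-13.5))])
    for k in range(3):
        l=(W[:,:2]-post)@ax;m=(W[:,:2]-post)@np.array([-ax[1],ax[0]])
        rod=W[(abs(m)<9)&(((l>86)&(l<123))|((l>20)&(l<66)))&(W[:,2]>180)&(W[:,2]<235)]
        v=np.linalg.svd(rod[:,:2]-rod[:,:2].mean(0))[2][0];v*=np.sign(v[0]);ax=v
    l=(W[:,:2]-post)@ax;m=(W[:,:2]-post)@np.array([-ax[1],ax[0]])
    print(n,len(rod),"yaw",np.degrees(np.arctan2(v[1],v[0])),"mean",rod.mean(0),"lat",((rod[:,:2]-post)@np.array([-ax[1],ax[0]])).mean(),"zmed",np.median(rod[:,2]))
    on=(abs(m)<9)&(W[:,2]>185)&(W[:,2]<235);print("max l",np.sort(l[on])[-6:].round(1))
    st=(abs(m)>7)&(abs(m)<16)&(l>60)&(l<95)&(W[:,2]>165);print("stop",np.sort(l[st]).round(0),np.percentile(W[st][:,2],[5,95]))
    s=D["W"];w=s.reshape(-1,3);q=w[(abs(w[:,0]-503)<30)&(abs(w[:,1]+146)<110)&(w[:,2]>190)&(w[:,2]<202)]
    print("plate top",q.mean(0),len(q))
p,Rm=now()
plan(p,Rm,[p[0]+30,p[1]-30,350],np.degrees(np.arctan2(Rm[1,1],Rm[0,1]))-6,3)
p2=np.array([p[0]+30,p[1]-30,350]);plan(p2,Rt(np.arctan2(Rm[1,1],Rm[0,1])-np.radians(6)),[507,-124,330],-9.8,22)
E
```

```text
14.0
top 103 yaw -13.498417864638137 mean [518.80096777 121.51649594 201.830877  ] lat 1.2447851648116817 zmed 201.80756653214962
max l [120.4 122.4 122.7 123.4 124.2 125.2]
stop [73. 73. 73. 73. 73. 73. 74. 74. 74. 75. 75. 75. 76. 76. 76. 76. 77. 77.
 78. 78. 78. 78. 79. 80. 80. 80. 81. 81. 81.] [176.93838144 210.96406135]
plate top [ 503.69610504 -144.85894703  195.68678778] 296
side 67 yaw -13.874012427672984 mean [516.86084839 121.11767615 200.00988368] lat 0.8555712783585264 zmed 200.3017917436971
max l [113.7 117.9 118.3 120.2 120.3 121.1]
stop [71. 71. 71. 71. 71. 71. 71. 71. 71. 72. 72. 72. 72. 72. 72. 72. 72. 72.
 73. 73. 74. 74. 74. 75. 75. 75. 75. 75. 76. 76. 76. 76. 77. 77. 77. 78.
 80.] [174.42772664 207.23226386]
plate top [ 500.34355323 -149.48773028  194.63528861] 262
0 [-0.012, -0.0075, -0.0351] [-0.03, 0.0, 2.0]
1 [-0.0123, -0.0071, -0.0352] [-0.03, 0.0, 2.0]
2 [-0.0125, -0.0066, -0.0352] [-0.03, 0.0, 2.0]
0 [-0.0248, -0.0251, 0.0009] [0.0, 0.0, 3.66]
1 [-0.0264, -0.0235, 0.0009] [0.0, 0.0, 3.66]
2 [-0.0278, -0.0218, 0.0009] [0.0, 0.0, 3.66]
3 [-0.0292, -0.0199, 0.0009] [0.0, 0.0, 3.66]
4 [-0.0304, -0.018, 0.0009] [0.0, 0.0, 3.66]
5 [-0.0315, -0.0161, 0.0009] [0.0, 0.0, 3.66]
6 [-0.0324, -0.014, 0.0009] [0.0, 0.0, 3.66]
7 [-0.0333, -0.0119, 0.0009] [0.0, 0.0, 3.66]
8 [-0.034, -0.0098, 0.0009] [0.0, 0.0, 3.66]
9 [-0.0345, -0.0076, 0.0009] [0.0, 0.0, 3.66]
10 [-0.0349, -0.0053, 0.0009] [0.0, 0.0, 3.66]
11 [-0.0352, -0.0031, 0.0009] [0.0, 0.0, 3.66]
12 [-0.0353, -0.0008, 0.0009] [0.0, 0.0, 3.66]
13 [-0.0353, 0.0014, 0.0009] [0.0, 0.0, 3.66]
14 [-0.0351, 0.0037, 0.0009] [0.0, 0.0, 3.66]
15 [-0.0348, 0.0059, 0.0009] [0.0, 0.0, 3.66]
16 [-0.0344, 0.0081, 0.0009] [0.0, 0.0, 3.66]
17 [-0.0338, 0.0103, 0.0009] [0.0, 0.0, 3.66]
18 [-0.0331, 0.0124, 0.0009] [0.0, 0.0, 3.66]
19 [-0.0322, 0.0145, 0.0009] [0.0, 0.0, 3.66]
20 [-0.0312, 0.0165, 0.0009] [0.0, 0.0, 3.66]
21 [-0.0301, 0.0185, 0.0009] [0.0, 0.0, 3.66]
```

>>> send_rows --dp '[[-0.012,-0.0075,-0.035],[-0.012,-0.007,-0.035],[-0.0125,-0.0065,-0.035],[-0.025,-0.025,0.001],[-0.0265,-0.0235,0.001]]' --rotation '[[0,0,2],[0,0,2],[0,0,2],[0,0,3.7],[0,0,3.7]]'

```text
clock: 0.52
tcp_pos: [203.6, 515.2, 350.0]
ee_rot: [-0.726, -3.057, -0.006]
ft_force: [1.4, 0.1, -0.0]
grip_width: 85.5
grip_force: 0.0
```

>>> send_rows --dp '[[-0.028,-0.022,0.001],[-0.029,-0.02,0.001],[-0.0305,-0.018,0.001],[-0.0315,-0.016,0.001],[-0.0325,-0.014,0.001]]' --rotation '[[0,0,3.7],[0,0,3.7],[0,0,3.7],[0,0,3.7],[0,0,3.7]]'

```text
clock: 0.93
tcp_pos: [279.2, 352.8, 343.0]
ee_rot: [-1.21, -2.899, 0.001]
ft_force: [1.0, 0.0, 1.0]
grip_width: 85.6
grip_force: 0.0
```

>>> send_rows --dp '[[-0.0335,-0.012,0.001],[-0.034,-0.01,0.001],[-0.0345,-0.0075,0.001],[-0.035,-0.0055,0.001],[-0.035,-0.003,0.001]]' --rotation '[[0,0,3.7],[0,0,3.7],[0,0,3.7],[0,0,3.7],[0,0,3.7]]'

```text
clock: 1.35
tcp_pos: [353.9, 192.6, 338.1]
ee_rot: [-1.66, -2.667, -0.0]
ft_force: [0.4, 0.5, -0.5]
grip_width: 85.1
grip_force: 0.0
```

>>> send_rows --dp '[[-0.0355,-0.001,0.001],[-0.0355,0.0015,0.001],[-0.035,0.0035,0.001],[-0.035,0.006,0.001],[-0.0345,0.008,0.001]]' --rotation '[[0,0,3.7],[0,0,3.7],[0,0,3.7],[0,0,3.7],[0,0,3.7]]'

```text
clock: 1.77
tcp_pos: [428.3, 31.9, 333.3]
ee_rot: [-2.067, -2.365, -0.001]
ft_force: [1.2, 1.0, -0.2]
grip_width: 85.1
grip_force: 0.0
```

>>> send_rows --dp '[[-0.034,0.01,0.001],[-0.033,0.0125,0.001],[-0.032,0.0145,0.001],[-0.031,0.0165,0.001],[-0.03,0.0185,0.001]]' --rotation '[[0,0,3.7],[0,0,3.7],[0,0,3.7],[0,0,3.7],[0,0,3.3]]'

```text
clock: 2.18
tcp_pos: [502.1, -127.9, 328.2]
ee_rot: [2.413, 2.011, 0.001]
ft_force: [0.1, 0.1, 0.1]
grip_width: 85.4
grip_force: 0.0
```

```bash
cat >> h.py <<'E'
def wcloud(c):
    p,Rm=now();M=np.array(c["mount"]);z=c["z_map"].astype(float);v,u=np.mgrid[:384,:512]
    P=np.stack([(u-c["cx"])/c["fx"]*z,-(v-c["cy"])/c["fy"]*z,-z],-1)
    W=(P@M[:3,:3].T+M[:3,3])@Rm.T+p;W[z==0]=np.nan;return W
def yaw(): 
    p,Rm=now();return np.degrees(np.arctan2(Rm[1,1],Rm[0,1]))
E
python3 - <<'E'
from h import *
p,Rm=now();print(p,yaw(),Rm[:,2],manip.observe()["q"].round(2),manip.observe()["clock"])
c=manip.camera("wrist");save("w1",c["pixels"]);print(c["mount"])
W=wcloud(c);w=W.reshape(-1,3)
q=w[(abs(w[:,0]-503)<30)&(abs(w[:,1]+146)<110)&(w[:,2]>185)&(w[:,2]<206)]
m=q.mean(0);v=np.linalg.svd(q-m)[2][0];v*=np.sign(v[1]);t=(q-m)@v
print(len(q),m,v,np.degrees(np.arctan2(-v[0],v[1])),m+v*t.min(),m+v*t.max(),np.median(q[:,2]))
E
```

```text
[ 502.14467849 -127.92409351  328.23608176] -10.381914066652843 [ 3.79151071e-04  2.60223915e-04 -9.99999894e-01] [-0.54  0.19  0.83  1.77 -0.15  1.24  0.14] 2.1833
[[ 8.34959497e-04  9.57605858e-01  2.88080411e-01  7.26898928e+01]
 [ 9.99999608e-01 -8.84857059e-04  4.29919353e-05  1.17075795e+00]
 [ 2.96079314e-04  2.88080262e-01 -9.57606221e-01 -1.29114733e+02]
 [ 0.00000000e+00  0.00000000e+00  0.00000000e+00  1.00000000e+00]]
2012 [ 505.67644802 -144.35835334  196.50439059] [ 0.17558123  0.98445598 -0.00420218] -10.11257402105662 [ 488.51846937 -240.56040627  196.91503206] [520.10722285 -63.44729776 196.15901922] 196.52603501983208
```

View pics/w1.png

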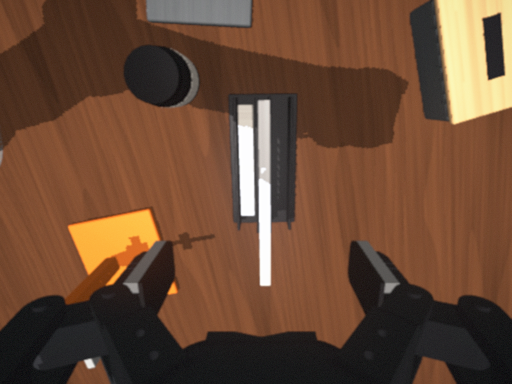

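The wrist view is looking straight down. The plate's top edge runs along column 265, rows 100–285, and the white slab beside it at column 247 is lower. I'll descend with the fingers half open.

>>> send_rows --dp '[[0.005,0.0055,0.02],[0,0,0.035],[0,0,0.035],[0,0,0.02],[0,0,0.01]]' --rotation '[[0,0,-0.3],[0,0,0],[0,0,0],[0,0,0],[0,0,0]]' --hand 0.035

```text
clock: 2.65
tcp_pos: [506.3, -121.9, 205.2]
ee_rot: [-2.403, -2.019, 0.006]
ft_force: [-1.2, 1.3, 0.4]
grip_width: 35.1
grip_force: 0.0
```

>>> send_rows --dp '[[0,0,0.005],[0,0,0.005],[0,0,0],[0,0,0],[0,0,0]]' --rotation '[[0,0,0],[0,0,0],[0,0,0],[0,0,0],[0,0,0]]'

```text
clock: 3.07
tcp_pos: [508.8, -122.6, 199.4]
ee_rot: [2.404, 2.02, 0.002]
ft_force: [-0.0, -0.2, 0.1]
grip_width: 34.8
grip_force: 0.0
```

```bash
python3 - <<'E'
from h import *
p,Rm=now();print(p,yaw())
c=manip.camera("wrist");save("w2",c["pixels"]);W=wcloud(c);w=W.reshape(-1,3)
q=w[(abs(w[:,0]-504)<25)&(abs(w[:,1]+146)<110)&(w[:,2]>190)&(w[:,2]<203)]
q=(q-p)@Rm;print(len(q)); 
for a in range(-120,80,10):
    s=q[(q[:,0]>=a)&(q[:,0]<a+10)]
    if len(s):print(a,len(s),s.mean(0).round(1),np.percentile(s[:,1],[5,95]).round(1))
E
```

```text
[ 508.78120912 -122.55357109  199.35600879] -9.916387422371788
5070
-60 5 [-50.2   0.8   3.5] [-0.3  2.1]
-50 248 [-44.7  -1.7   2.9] [-6.3  2.8]
-40 302 [-35.   -1.9   2.9] [-6.3  2.7]
-30 309 [-25.   -1.9   2.9] [-6.2  2.7]
-20 343 [-14.7  -1.8   3. ] [-6.5  2.7]
-10 469 [-4.9 -1.1  2.8] [-16.6  18.4]
0 609 [ 5.3 -6.   2.6] [-28.4  18.4]
10 538 [13.8 -6.1  2.7] [-21.9   2.6]
20 412 [25.  -2.1  3. ] [-6.5  2.1]
30 440 [35.1 -2.1  3. ] [-6.4  2.1]
40 475 [45.2 -2.1  2.9] [-6.6  2.5]
50 526 [55.1 -2.   3. ] [-6.5  2.4]
60 394 [63.7 -2.   3.2] [-6.7  2.4]
```

View pics/w2.png

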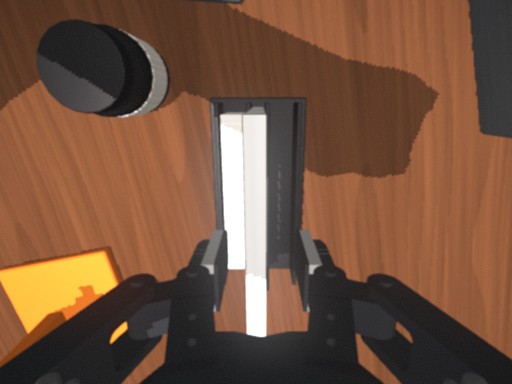

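The fingers straddle the plate. It is 2 mm off-centre, and the TCP sits at plate y ≈ 22.7. I'll correct that, grip and lift.

>>> send_rows --dp '[[0,-0.002,0.001],[0,0,0],[0,0,0],[0,0,0],[0,0,0]]' --rotation '[[0,0,0],[0,0,0],[0,0,0],[0,0,0],[0,0,0]]'

```text
clock: 3.53
tcp_pos: [506.2, -122.1, 197.4]
ee_rot: [2.405, 2.021, 0.0]
ft_force: [0.2, 0.0, -0.7]
grip_width: 34.8
grip_force: 0.0
```

>>> send_rows --dp '[[0,0,0],[0,0,0],[0,0,0],[0,0,0],[0,0,0]]' --rotation '[[0,0,0],[0,0,0],[0,0,0],[0,0,0],[0,0,0]]' --hand 0

```text
clock: 3.95
tcp_pos: [506.4, -122.2, 197.5]
ee_rot: [2.405, 2.021, 0.001]
ft_force: [-0.4, 0.8, 1.9]
grip_width: 8.2
grip_force: 60.8
```

>>> send_rows --dp '[[0,0,0],[0,0,0],[0,0,0],[0,0,0],[0,0,-0.005]]' --rotation '[[0,0,0],[0,0,0],[0,0,0],[0,0,0],[0,0,0]]'

```text
clock: 4.37
tcp_pos: [505.2, -121.8, 201.3]
ee_rot: [-2.404, -2.02, 0.003]
ft_force: [-1.1, 0.2, -3.9]
grip_width: 8.0
grip_force: 59.8
```

>>> send_rows --dp '[[0,0,-0.01],[0,0,-0.02],[0,0,-0.02],[0,0,-0.02],[0,0,-0.01]]' --rotation '[[0,0,0],[0,0,0],[0,0,0],[0,0,0],[0,0,0]]'

```text
clock: 4.78
tcp_pos: [506.4, -122.6, 284.6]
ee_rot: [2.405, 2.02, 0.002]
ft_force: [0.3, -0.3, -4.4]
grip_width: 8.1
grip_force: 59.9
```

>>> send_rows --dp '[[0,0,-0.01],[0,0,0],[0,0,0],[0,0,0],[0,0,0]]' --rotation '[[0,0,0],[0,0,0],[0,0,0],[0,0,0],[0,0,0]]'

```text
clock: 5.2
tcp_pos: [505.6, -121.9, 291.2]
ee_rot: [-2.404, -2.02, 0.002]
ft_force: [0.9, 0.1, -4.8]
grip_width: 7.7
grip_force: 59.9
```

```bash
python3 - <<'E'
from h import *
s=manip.observe();p,Rm=now();print(p,yaw(),s["ft_force"],s["moment"],s["grip_width"],Rm.round(4))
# stop in world: post + 80*axis
th=np.radians(-13.6);ax=np.array([np.cos(th),np.sin(th)])
n=np.array([-ax[1],ax[0]])
post=np.array([449.8,136.8])+n*1.05
for l in (85,145):print(l,post+ax*l)
c=manip.camera("side");W=cloud(c);np.savez("side2",W=W,p=c["pixels"]);save("s2",cv2.resize(c["pixels"][150:300,230:380],None,fx=4,fy=4,interpolation=cv2.INTER_CUBIC))
c=manip.camera("top");np.savez("top2",W=cloud(c),p=c["pixels"])
E
```

```text
[ 505.59401302 -121.86746277  291.2396565 ] -9.92072371038182 [ 0.87828492  0.10439671 -4.76584003] [-0.02492859  0.00408168 -0.00517936] 7.722188037486491 [[ 1.723e-01  9.850e-01 -1.900e-03]
 [ 9.850e-01 -1.723e-01 -0.000e+00]
 [-4.000e-04 -1.900e-03 -1.000e+00]]
85 [532.66358427 117.83347944]
145 [590.9812443  103.72495265]
```

View pics/s2.png

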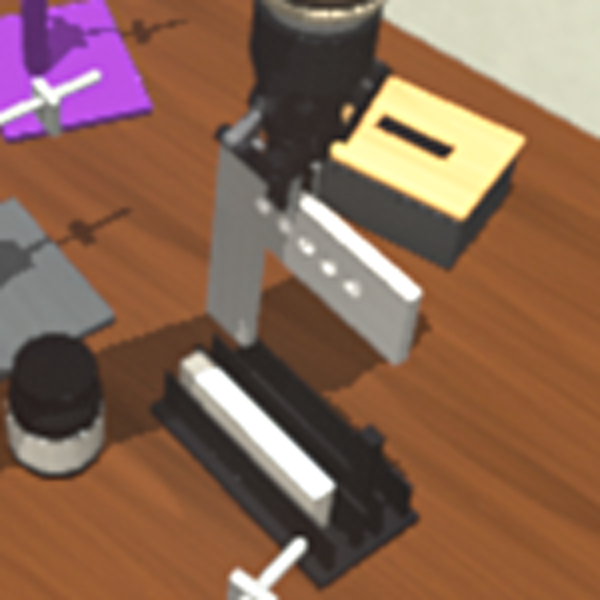

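The plate is held level. In the crop the holes run from (263,205) to (351,288), with hole3 at (283,226) just below the fingertips. I'll turn it to the rod's heading and carry it to a point in front of the rod tip.

>>> send_rows --dp '[[0,0.01,0],[0,0.02,0],[0,0.015,0],[0.015,0,0],[0.025,0,0]]' --rotation '[[0,0,1.7],[0,0,2],[0,0,0],[0,0,0],[0,0,0]]'

```text
clock: 5.72
tcp_pos: [560.2, -95.6, 292.0]
ee_rot: [2.474, 1.933, -0.003]
ft_force: [-0.0, 0.3, -3.8]
grip_width: 8.7
grip_force: 59.8
```

>>> send_rows --dp '[[0.03,0,0],[0.03,0,0],[0.03,0,0],[0.03,0,0],[0.03,0,0]]' --rotation '[[0,0,0],[0,0,0],[0,0,0],[0,0,0],[0,0,0]]'

```text
clock: 6.13
tcp_pos: [595.7, 55.0, 291.8]
ee_rot: [-2.47, -1.941, 0.0]
ft_force: [0.2, -0.7, -3.4]
grip_width: 8.1
grip_force: 59.8
```

>>> send_rows --dp '[[0.025,0,0],[0.015,0,0],[0.01,0,0],[0,0,0],[0,0,0]]' --rotation '[[0,0,0],[0,0,0],[0,0,0],[0,0,0],[0,0,0]]'

```text
clock: 6.55
tcp_pos: [606.8, 100.6, 292.0]
ee_rot: [2.47, 1.94, -0.002]
ft_force: [-0.3, -0.9, -4.4]
grip_width: 8.4
grip_force: 59.8
```

>>> send_rows --dp '[[0,0,0.01],[0,0,0.02],[0,0,0.02],[0,0,0.01],[0,0,0]]' --rotation '[[0,0,0],[0,0,0],[0,0,0],[0,0,0],[0,0,0]]'

```text
clock: 6.97
tcp_pos: [605.1, 100.3, 229.7]
ee_rot: [-2.47, -1.939, 0.007]
ft_force: [0.3, 0.7, -4.8]
grip_width: 8.3
grip_force: 59.8
```

```bash
python3 - <<'E'
from h import *
s=manip.observe();p,Rm=now();print(p,yaw(),s["ft_force"],s["grip_width"],s["clock"],Rm[:,2])
for n in("side","top"):
    c=manip.camera(n);W=cloud(c);np.savez(n+"3",W=W,p=c["pixels"])
    if n=="side":a=cv2.resize(c["pixels"][130:280,190:340],None,fx=4,fy=4,interpolation=cv2.INTER_CUBIC)
save("s3",a)
# plate points in plate-ish frame (tool axes about TCP)
for n in("side","top"):
    w=np.load(n+"3.npz")["W"].reshape(-1,3);q=(w-p)@Rm
    q=q[(abs(q[:,1])<14)&(q[:,0]>-125)&(q[:,0]<80)&(q[:,2]>-6)&(q[:,2]<195)]
    t=q[(abs(q[:,2]-2)<4)]
    print(n,len(q),q.min(0),q.max(0),"top edge",len(t),np.percentile(t,[2,50,98],axis=0).round(1))
    f=q[(q[:,2]>10)&(abs(q[:,1])<12)];A=np.c_[f[:,[0,2]],np.ones(len(f))];print("face y=a x+b z+c",np.linalg.lstsq(A,f[:,1],rcond=None)[0], np.percentile(f[:,0],[.5,99.5]),np.percentile(f[:,2],[.5,99.5]))
E
```

```text
[605.08423865 100.32155952 229.70585   ] -13.743542298807078 [ 0.27391903  0.69348237 -4.7528208 ] 8.252172957729503 6.9667 [-0.00421356 -0.00134565 -0.99999022]
side 857 [-116.10913928  -13.18345386   -5.42197967] [ 66.29403079  13.52711758 189.41275347] top edge 117 [[-113.   -10.1   -1. ]
 [ -53.9   -0.5    2.6]
 [  -6.     7.6    5.7]]
face y=a x+b z+c [-0.00852442  0.00710233 -4.17237009] [-114.12210141   63.79146602] [ 10.85203837 185.81469038]
top 216 [-113.07363998   -2.99924497   -5.36107541] [-43.37320679   8.03969324  67.65453109] top edge 101 [[-111.2   -2.3   -1.6]
 [ -79.2    2.5    0.5]
 [ -45.2    7.8    5.4]]
face y=a x+b z+c [-5.67140523e-04  3.33881708e-03 -2.06384370e+00] [-112.6176745   -43.51065211] [10.58471235 67.35247917]
```

View pics/s3.png

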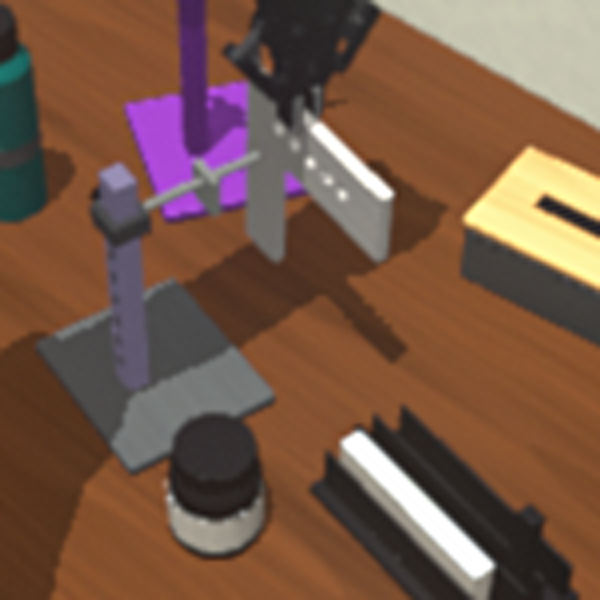

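In the crop the plate stands before the rod tip (258,155), with hole3 near (294,144). I'll compare the rod and the holes in the same image, so that calibration bias cancels.

```bash
python3 - <<'E'
from h import *
cam={"side":(423.841,244.482,198.498,[-137.4428,-541.7312,1092.8089],[0.71345193,-0.29253232,-0.77004179]),"top":(492.928,251.440,192.926,[405.5679,58.9456,1439.0687],[0.08364128,-0.05840128,-1.60055157])}
def proj(n,P):
    f,cx,cy,o,r=cam[n];c=(np.atleast_2d(P)-o)@R.from_rotvec(r).as_matrix()
    return np.c_[cx+f*c[:,0]/-c[:,2],cy-f*c[:,1]/-c[:,2]]
p,Rm=now()
# holes predicted on near face (tool y=-5)
H=np.array([[y-22.7,-5,1.6+30] for y in(-44,-22,0,22,44)])@Rm.T+p[None]
ph=proj("side",H);print("pred holes crop",((ph-[190,130])*4).round(1).tolist())
g=cv2.cvtColor(np.load("side3.npz")["p"],cv2.COLOR_RGB2GRAY)
c=cv2.resize(g[140:200,240:300],None,fx=12,fy=12,interpolation=cv2.INTER_CUBIC);save("s4",np.dstack([c]*3)[:600])
S=np.load("side.npz")["p"].astype(float);S3=np.load("side3.npz")["p"].astype(float)
th=np.radians(-13.6);ax=np.array([np.cos(th),np.sin(th),0]);n=np.array([-ax[1],ax[0],0])
base=np.array([449.8,136.8,198])+n*1.05
# rod profile: sample across rod in images
from scipy.ndimage import map_coordinates as mc
for nm in("side","top"):
    I=cv2.cvtColor(np.load(nm+".npz")["p"],cv2.COLOR_RGB2GRAY).astype(float)
    for l in (30,40,50,60,90,100,110,118):
        a=proj(nm,base+ax*l)[0];b=proj(nm,base+ax*(l+5))[0];d=(b-a)/np.linalg.norm(b-a);pn=np.array([-d[1],d[0]])
        t=np.arange(-6,6.01,.25);q=a+t[:,None]*pn;v=mc(I,[q[:,1],q[:,0]],order=1)
        w=np.clip(v-np.percentile(v,40)-25,0,None);print(nm,l,"off px",round((w*t).sum()/w.sum(),2),"px",a.round(1),"width",(w>0).sum()*.25,pn.round(2))
e=1e-0
for nm in cam:
    a=proj(nm,base+ax*100)[0];print(nm,"d/dlat",proj(nm,base+ax*100+n)[0]-a,"d/dz",proj(nm,base+ax*100+[0,0,1])[0]-a,"d/dl",proj(nm,base+ax*101)[0]-a)
E
```

```text
pred holes crop [[341.8, 185.7], [325.1, 168.9], [308.8, 152.5], [292.7, 136.3], [277.0, 120.5]]
side 30 off px -0.64 px [228.6 180.3] width 3.5 [0.41 0.91]
side 40 off px -0.77 px [231.4 179. ] width 3.25 [0.41 0.91]
side 50 off px -0.82 px [234.2 177.8] width 3.5 [0.41 0.91]
side 60 off px -0.74 px [237.  176.5] width 3.25 [0.41 0.91]
side 90 off px -0.83 px [245.3 172.8] width 3.5 [0.41 0.91]
side 100 off px -0.73 px [248.1 171.6] width 3.25 [0.41 0.91]
side 110 off px -0.82 px [250.8 170.3] width 3.25 [0.41 0.91]
side 118 off px -0.88 px [253.  169.4] width 3.0 [0.41 0.91]
top 30 off px -0.12 px [230.7 208.9] width 4.75 [0.98 0.21]
top 40 off px -0.12 px [231.5 205. ] width 4.5 [0.98 0.21]
top 50 off px -0.19 px [232.3 201.1] width 4.0 [0.98 0.21]
top 60 off px -0.05 px [233.1 197.3] width 3.75 [0.98 0.21]
top 90 off px -0.17 px [235.6 185.7] width 4.5 [0.98 0.21]
top 100 off px -0.29 px [236.4 181.9] width 4.75 [0.98 0.21]
top 110 off px -0.26 px [237.3 178. ] width 5.0 [0.98 0.21]
top 118 off px -0.14 px [237.9 175. ] width 5.0 [0.98 0.21]
side d/dlat [-0.17667841 -0.18743325] d/dz [-0.00142653 -0.23752673] d/dl [ 0.2735602  -0.12254008]
top d/dlat [-0.3855822  -0.07990367] d/dz [-0.01883051 -0.0442137 ] d/dl [ 0.08214079 -0.3838768 ]
```

View pics/s4.png

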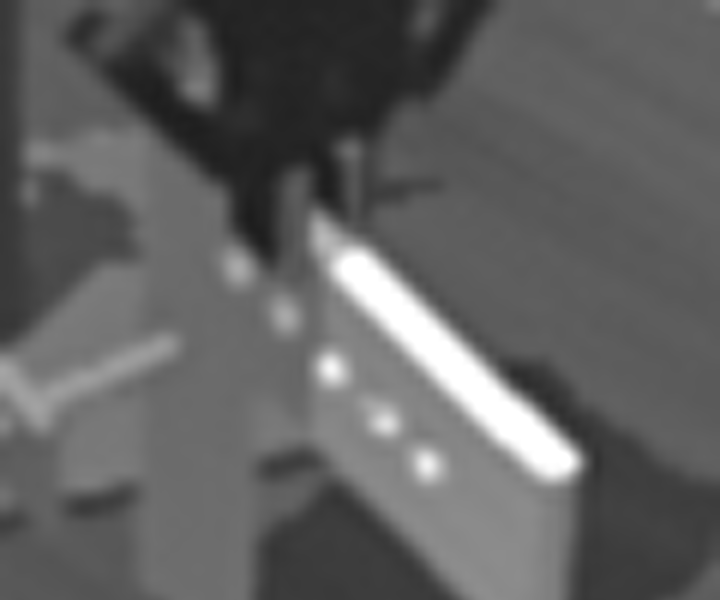

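The lit blobs are the holes' lower inner walls: hole3 at (286,317) and hole0 at (427,465) in the crop. They are too biased to centre on, so I'll use the plate's free end and top edge in both views.

```bash
python3 - <<'E'
from h import *
from scipy.ndimage import map_coordinates as mc
cam={"side":(423.841,244.482,198.498,[-137.4428,-541.7312,1092.8089],[0.71345193,-0.29253232,-0.77004179]),"top":(492.928,251.440,192.926,[405.5679,58.9456,1439.0687],[0.08364128,-0.05840128,-1.60055157])}
def proj(n,P):
    f,cx,cy,o,r=cam[n];c=(np.atleast_2d(P)-o)@R.from_rotvec(r).as_matrix()
    return np.c_[cx+f*c[:,0]/-c[:,2],cy-f*c[:,1]/-c[:,2]]
p,Rm=now()
I={n:cv2.cvtColor(np.load(n+"3.npz")["p"],cv2.COLOR_RGB2GRAY).astype(float) for n in cam}
def prof(nm,tool,dirn,rng,step=1.0):
    t=np.arange(-rng,rng+.01,step);q=(np.array(tool)+t[:,None]*np.array(dirn))@Rm.T+p
    a=proj(nm,q);return t,mc(I[nm],[a[:,1],a[:,0]],order=1)
def edges(nm,tool,dirn,rng,lab):
    v=np.mean([prof(nm,np.array(tool)+o,dirn,rng,.5)[1] for o in offs],0);t=np.arange(-rng,rng+.01,.5)
    print(nm,lab,list(zip(t[::4],v[::4].round(0))))
for nm in cam:
    offs=[np.array([0,o,0]) for o in(-2,0,2)]
    edges(nm,[-112.7,0,1.6],[1,0,0],16,"free end along x")
    offs=[np.array([o,0,0]) for o in(-20,-10,0,10,20)]
    edges(nm,[-80,0,1.6],[0,1,0],16,"across thickness")
offs=[np.array([0,0,o]) for o in(-3,0,3)]
offs=[np.array([o,0,0]) for o in(-6,0,6)]
edges("side",[46,-5,187.6],[0,0,1],16,"leg foot along z")
offs=[np.array([o,0,0]) for o in(-10,0,10)]
edges("side",[-90,-5,67.6],[0,0,1],16,"arm bottom along z")
E
```

```text
side free end along x [(np.float64(-16.0), np.float64(63.0)), (np.float64(-14.0), np.float64(63.0)), (np.float64(-12.0), np.float64(64.0)), (np.float64(-10.0), np.float64(71.0)), (np.float64(-8.0), np.float64(96.0)), (np.float64(-6.0), np.float64(140.0)), (np.float64(-4.0), np.float64(193.0)), (np.float64(-2.0), np.float64(231.0)), (np.float64(0.0), np.float64(239.0)), (np.float64(2.0), np.float64(241.0)), (np.float64(4.0), np.float64(238.0)), (np.float64(6.0), np.float64(240.0)), (np.float64(8.0), np.float64(240.0)), (np.float64(10.0), np.float64(239.0)), (np.float64(12.0), np.float64(242.0)), (np.float64(14.0), np.float64(239.0)), (np.float64(16.0), np.float64(240.0))]
side across thickness [(np.float64(-16.0), np.float64(132.0)), (np.float64(-14.0), np.float64(134.0)), (np.float64(-12.0), np.float64(159.0)), (np.float64(-10.0), np.float64(198.0)), (np.float64(-8.0), np.float64(237.0)), (np.float64(-6.0), np.float64(255.0)), (np.float64(-4.0), np.float64(255.0)), (np.float64(-2.0), np.float64(253.0)), (np.float64(0.0), np.float64(247.0)), (np.float64(2.0), np.float64(202.0)), (np.f
[... 2275 characters left out ...]
np.float64(59.0))]
side arm bottom along z [(np.float64(-16.0), np.float64(138.0)), (np.float64(-14.0), np.float64(138.0)), (np.float64(-12.0), np.float64(138.0)), (np.float64(-10.0), np.float64(138.0)), (np.float64(-8.0), np.float64(139.0)), (np.float64(-6.0), np.float64(139.0)), (np.float64(-4.0), np.float64(139.0)), (np.float64(-2.0), np.float64(137.0)), (np.float64(0.0), np.float64(132.0)), (np.float64(2.0), np.float64(124.0)), (np.float64(4.0), np.float64(113.0)), (np.float64(6.0), np.float64(100.0)), (np.float64(8.0), np.float64(86.0)), (np.float64(10.0), np.float64(75.0)), (np.float64(12.0), np.float64(65.0)), (np.float64(14.0), np.float64(62.0)), (np.float64(16.0), np.float64(59.0))]
```

Vision leaves about ±3 mm of doubt in height, so I'll feel for the rod in two steps. First I'll lower the arm's underside onto the rod to get its height, then bring the leg's inner edge against it sideways.

>>> send_rows --dp '[[0.002,0,-0.015],[0,0,-0.02],[0,0,-0.02],[0,0,0],[0,0,0]]' --rotation '[[0,0,0],[0,0,0],[0,0,0],[0,0,0],[0,0,0]]'

```text
clock: 7.48
tcp_pos: [608.2, 103.4, 289.1]
ee_rot: [2.469, 1.941, 0.006]
ft_force: [-0.3, -0.1, -4.7]
grip_width: 7.7
grip_force: 59.8
```

>>> send_rows --dp '[[0,-0.01,0],[0,-0.015,0],[0,-0.015,0],[0,-0.01,0],[0,0,0]]' --rotation '[[0,0,0],[0,0,0],[0,0,0],[0,0,0],[0,0,0]]'

```text
clock: 7.9
tcp_pos: [556.0, 116.4, 286.4]
ee_rot: [-2.466, -1.942, 0.003]
ft_force: [-0.7, 0.0, -3.3]
grip_width: 7.8
grip_force: 59.8
```

>>> send_rows --dp '[[0,0,0],[0,0,0],[0,0,0],[0,0,0.002],[0,0,0.002]]' --rotation '[[0,0,0],[0,0,0],[0,0,0],[0,0,0],[0,0,0]]'

```text
clock: 8.32
tcp_pos: [559.0, 115.3, 283.1]
ee_rot: [2.469, 1.941, -0.0]
ft_force: [0.1, -0.6, -4.2]
grip_width: 8.1
grip_force: 59.9
```

```bash
python3 - <<'E'
from h import *
s=manip.observe();p,Rm=now();print(p,yaw(),s["ft_force"].round(2),s["moment"].round(3),Rm[:,2])
E
```

```text
[558.95898053 115.31477634 283.05269226] -13.651464043670282 [ 0.1  -0.56 -4.17] [0.043 0.02  0.056] [ 2.37889223e-04 -3.36065844e-04 -9.99999915e-01]
```

>>> send_rows --dp '[[0,0,0.001],[0,0,0.001],[0,0,0.001],[0,0,0.001],[0,0,0]]' --rotation '[[0,0,0],[0,0,0],[0,0,0],[0,0,0],[0,0,0]]'

```text
clock: 8.73
tcp_pos: [558.5, 115.6, 279.1]
ee_rot: [-2.469, -1.942, 0.0]
ft_force: [0.1, -0.5, -4.2]
grip_width: 8.0
grip_force: 59.8
```

```bash
python3 -c "
from h import *
print(manip.observe()['ft_force'])"
```

```text
[ 0.14375309 -0.45806733 -4.18264588]
```

c=4 mm with no contact yet. Now in finer steps.

>>> send_rows --dp '[[0,0,0.0005],[0,0,0.0005],[0,0,0.0005],[0,0,0.0005],[0,0,0]]' --rotation '[[0,0,0],[0,0,0],[0,0,0],[0,0,0],[0,0,0]]'

```text
clock: 9.15
tcp_pos: [558.6, 115.6, 277.2]
ee_rot: [-2.469, -1.942, 0.0]
ft_force: [0.1, -0.6, -3.3]
grip_width: 8.2
grip_force: 59.8
```

>>> send_rows --dp '[[0,0,0.0005],[0,0,0.0005],[0,0,0.0005],[0,0,0],[0,0,0]]' --rotation '[[0,0,0],[0,0,0],[0,0,0],[0,0,0],[0,0,0]]'

```text
clock: 9.57
tcp_pos: [558.6, 115.6, 275.8]
ee_rot: [-2.469, -1.942, 0.0]
ft_force: [0.1, -0.9, -4.0]
grip_width: 8.2
grip_force: 59.8
```

>>> send_rows --dp '[[0,0,0.0005],[0,0,0.0005],[0,0,0.0005],[0,0,0],[0,0,0]]' --rotation '[[0,0,0],[0,0,0],[0,0,0],[0,0,0],[0,0,0]]'

```text
clock: 9.98
tcp_pos: [558.6, 115.6, 274.2]
ee_rot: [-2.469, -1.942, 0.0]
ft_force: [-0.3, -0.3, -4.8]
grip_width: 8.1
grip_force: 59.8
```

>>> send_rows --dp '[[0,0,0.0005],[0,0,0.0005],[0,0,0.0005],[0,0,0],[0,0,0]]' --rotation '[[0,0,0],[0,0,0],[0,0,0],[0,0,0],[0,0,0]]'

```text
clock: 10.4
tcp_pos: [558.6, 115.6, 272.7]
ee_rot: [-2.469, -1.942, 0.0]
ft_force: [-0.8, -0.4, -4.9]
grip_width: 8.6
grip_force: 59.8
```

>>> send_rows --dp '[[0,0,0.0005],[0,0,0.0005],[0,0,0.0005],[0,0,0],[0,0,0]]' --rotation '[[0,0,0],[0,0,0],[0,0,0],[0,0,0],[0,0,0]]'

```text
clock: 10.82
tcp_pos: [558.6, 115.6, 271.3]
ee_rot: [-2.469, -1.942, 0.0]
ft_force: [-0.5, -0.2, -4.8]
grip_width: 8.1
grip_force: 59.8
```

>>> send_rows --dp '[[0,0,0.0005],[0,0,0.0005],[0,0,0.0005],[0,0,0],[0,0,0]]' --rotation '[[0,0,0],[0,0,0],[0,0,0],[0,0,0],[0,0,0]]'

```text
clock: 11.23
tcp_pos: [558.7, 115.6, 270.0]
ee_rot: [2.469, 1.942, 0.001]
ft_force: [-0.8, -1.1, -2.4]
grip_width: 8.1
grip_force: 60.2
```

>>> send_rows --dp '[[0,0,0.0005],[0,0,0],[0,0,0],[0,0,0],[0,0,0]]' --rotation '[[0,0,0],[0,0,0],[0,0,0],[0,0,0],[0,0,0]]'

```text
clock: 11.65
tcp_pos: [558.8, 115.6, 269.7]
ee_rot: [2.469, 1.942, 0.001]
ft_force: [-1.4, 0.2, 3.2]
grip_width: 8.1
grip_force: 60.9
```

```bash
python3 -c "
from h import *
s=manip.observe();print(s['ft_force'],s['moment'],now()[0],now()[1][:,2])"
```

```text
[-1.41312809  0.17806665  3.22549074] [ 0.01214702  0.3151932  -0.00477561] [558.83341129 115.63751812 269.68342525] [ 7.03668632e-04  3.47258508e-04 -9.99999692e-01]
```

Contact: the rod's top is at TCP z ≈ 270.05, so the hole is centred on the rod at TCP z ≈ 230.05. I'll back off 1 mm and feel sideways with the leg.

>>> send_rows --dp '[[0,0,-0.0015],[0,0,0],[-0.005,0,0],[-0.005,0,0],[-0.003,0,0]]' --rotation '[[0,0,0],[0,0,0],[0,0,0],[0,0,0],[0,0,0]]'

```text
clock: 12.07
tcp_pos: [555.1, 101.7, 270.4]
ee_rot: [2.47, 1.941, -0.002]
ft_force: [0.6, -0.4, -4.1]
grip_width: 8.5
grip_force: 59.8
```

>>> send_rows --dp '[[-0.001,0,0],[-0.001,0,0],[0,0,0],[0,0,0],[0,0,0]]' --rotation '[[0,0,0],[0,0,0],[0,0,0],[0,0,0],[0,0,0]]'

```text
clock: 12.48
tcp_pos: [555.1, 101.2, 270.8]
ee_rot: [-2.469, -1.943, -0.0]
ft_force: [-0.4, -0.4, -4.5]
grip_width: 8.0
grip_force: 59.8
```

>>> send_rows --dp '[[-0.0005,0,0],[-0.0005,0,0],[-0.0005,0,0],[0,0,0],[0,0,0]]' --rotation '[[0,0,0],[0,0,0],[0,0,0],[0,0,0],[0,0,0]]'

```text
clock: 12.9
tcp_pos: [554.7, 99.6, 270.8]
ee_rot: [-2.469, -1.942, -0.0]
ft_force: [0.2, -0.5, -4.3]
grip_width: 8.5
grip_force: 59.8
```

>>> send_rows --dp '[[-0.0005,0,0],[-0.0005,0,0],[-0.0005,0,0],[0,0,0],[0,0,0]]' --rotation '[[0,0,0],[0,0,0],[0,0,0],[0,0,0],[0,0,0]]'

```text
clock: 13.32
tcp_pos: [554.4, 98.0, 270.8]
ee_rot: [-2.469, -1.942, -0.0]
ft_force: [0.5, 1.0, -4.2]
grip_width: 8.3
grip_force: 59.8
```

>>> send_rows --dp '[[-0.0005,0,0],[0,0,0],[0,0,0],[0,0,0],[0,0,0]]' --rotation '[[0,0,0],[0,0,0],[0,0,0],[0,0,0],[0,0,0]]'

```text
clock: 13.73
tcp_pos: [554.2, 97.6, 270.8]
ee_rot: [-2.469, -1.942, -0.0]
ft_force: [0.4, -0.5, -4.8]
grip_width: 8.2
grip_force: 59.8
```

```bash
python3 -c "
from h import *
s=manip.observe();print(s['ft_force'],s['moment'],now()[0])"
```

```text
[ 0.40099525 -0.52516121 -4.80224778] [0.02416848 0.00583155 0.03462797] [554.23955571  97.63754576 270.7782498 ]
```

>>> send_rows --dp '[[-0.0005,0,0],[-0.0005,0,0],[0,0,0],[0,0,0],[0,0,0]]' --rotation '[[0,0,0],[0,0,0],[0,0,0],[0,0,0],[0,0,0]]'

```text
clock: 14.15
tcp_pos: [554.0, 96.6, 270.8]
ee_rot: [-2.469, -1.942, -0.0]
ft_force: [-1.2, 0.2, -4.7]
grip_width: 8.2
grip_force: 59.8
```

>>> send_rows --dp '[[-0.0005,0,0],[-0.0005,0,0],[0,0,0],[0,0,0],[0,0,0]]' --rotation '[[0,0,0],[0,0,0],[0,0,0],[0,0,0],[0,0,0]]'

```text
clock: 14.57
tcp_pos: [553.7, 95.7, 270.8]
ee_rot: [-2.469, -1.942, -0.0]
ft_force: [-0.6, 0.7, -4.0]
grip_width: 7.9
grip_force: 59.8
```

>>> send_rows --dp '[[-0.0005,0,0],[-0.0005,0,0],[0,0,0],[0,0,0],[0,0,0]]' --rotation '[[0,0,0],[0,0,0],[0,0,0],[0,0,0],[0,0,0]]'

```text
clock: 14.98
tcp_pos: [553.5, 94.7, 270.8]
ee_rot: [-2.469, -1.942, 0.0]
ft_force: [0.0, -0.2, -3.7]
grip_width: 8.2
grip_force: 59.8
```

>>> send_rows --dp '[[-0.0005,0,0],[-0.0005,0,0],[0,0,0],[0,0,0],[0,0,0]]' --rotation '[[0,0,0],[0,0,0],[0,0,0],[0,0,0],[0,0,0]]'

```text
clock: 15.4
tcp_pos: [553.3, 94.1, 270.8]
ee_rot: [-2.469, -1.943, -0.001]
ft_force: [1.4, 1.5, -5.4]
grip_width: 8.1
grip_force: 59.7
```

>>> send_rows --dp '[[-0.0005,0,0],[0,0,0],[0,0,0],[0,0,0],[0,0,0]]' --rotation '[[0,0,0],[0,0,0],[0,0,0],[0,0,0],[0,0,0]]'

```text
clock: 15.82
tcp_pos: [553.2, 93.7, 270.7]
ee_rot: [-2.469, -1.943, -0.0]
ft_force: [1.6, 4.4, -7.3]
grip_width: 8.2
grip_force: 59.4
```

```bash
python3 -c "
from h import *
s=manip.observe();print(s['ft_force'],s['moment'],now()[0],yaw())"
```

```text
[ 1.59116298  4.39110148 -7.31422682] [ 1.1710878  -0.46147779 -0.01887323] [553.18052305  93.67223574 270.69240661] -13.602821037186004
```

The leg touched the rod at TCP (553.3, 94.3). The centred line is 20 mm back, at about (558.0, 113.7), which agrees with vision. I'll recentre, withdraw past the tip, and drop to hole height.

>>> send_rows --dp '[[0.005,0,0],[0.008,0,-0.005],[0.0076,0,-0.004],[0,0,0],[0,0.008,0]]' --rotation '[[0,0,0],[0,0,0],[0,0,0],[0,0,0],[0,0,0]]'

```text
clock: 16.23
tcp_pos: [565.3, 112.4, 280.1]
ee_rot: [-2.467, -1.944, 0.0]
ft_force: [0.3, -1.3, -3.5]
grip_width: 8.2
grip_force: 59.8
```

>>> send_rows --dp '[[0,0.012,0],[0,0.015,0],[0,0.005,0],[0,0,0],[0,0,0]]' --rotation '[[0,0,0],[0,0,0],[0,0,0],[0,0,0],[0,0,0]]'

```text
clock: 16.65
tcp_pos: [596.7, 103.2, 279.4]
ee_rot: [2.47, 1.941, -0.002]
ft_force: [0.3, 0.1, -4.9]
grip_width: 8.5
grip_force: 59.8
```

>>> send_rows --dp '[[0,0,0.01],[0,0,0.015],[0,0,0.015],[0,0,0.0098],[0,0,0]]' --rotation '[[0,0,0],[0,0,0],[0,0,0],[0,0,0],[0,0,0]]'

```text
clock: 17.07
tcp_pos: [595.0, 104.1, 227.4]
ee_rot: [-2.467, -1.942, 0.006]
ft_force: [-0.7, 0.0, -4.3]
grip_width: 8.5
grip_force: 59.8
```

>>> send_rows --dp '[[0,0,0],[0,0,0],[0,0,0],[0,0,0],[0,0,0]]' --rotation '[[0,0,0],[0,0,0],[0,0,0],[0,0,0],[0,0,0]]'

```text
clock: 17.48
tcp_pos: [597.2, 103.9, 230.6]
ee_rot: [2.469, 1.942, 0.002]
ft_force: [0.2, -0.1, -3.9]
grip_width: 7.6
grip_force: 59.8
```

```bash
python3 -c "
from h import *
s=manip.observe();p,Rm=now();print(s['ft_force'],s['moment'],p,yaw(),Rm[:,2])
d=p[:2]-[450.05,137.82];a=np.radians(-13.6);print('l',d@[np.cos(a),np.sin(a)],'lat',d@[-np.sin(a),np.cos(a)])"
```

```text
[ 0.17583181 -0.05881573 -3.91063466] [-0.00849793  0.00886934 -0.00304814] [597.16933033 103.8634263  230.58638566] -13.62281917677403 [ 9.05601625e-04  4.51094628e-04 -9.99999488e-01]
l 150.9788720025855 lat 1.5894848590441235
```

>>> send_rows --dp '[[0.0003,-0.004,0.0004],[0,-0.005,0],[0,-0.004,0],[0,0,0],[0,0,0]]' --rotation '[[0,0,0],[0,0,0],[0,0,0],[0,0,0],[0,0,0]]'

```text
clock: 17.9
tcp_pos: [584.0, 107.5, 229.7]
ee_rot: [-2.468, -1.943, -0.0]
ft_force: [-0.2, 0.0, -4.6]
grip_width: 8.0
grip_force: 59.8
```

>>> send_rows --dp '[[0,-0.001,0],[0,-0.001,0],[0,0,0],[0,0,0],[0,0,0]]' --rotation '[[0,0,0],[0,0,0],[0,0,0],[0,0,0],[0,0,0]]'

```text
clock: 18.32
tcp_pos: [582.5, 107.6, 229.6]
ee_rot: [2.469, 1.942, 0.0]
ft_force: [0.2, 1.3, -4.8]
grip_width: 7.8
grip_force: 59.8
```

```bash
cat > st.py <<'E'
from h import *
s=manip.observe();p,Rm=now();print(s['ft_force'].round(2),s['moment'].round(3),p.round(2),round(yaw(),2),Rm[:2,2].round(4))
d=p[:2]-[450.05,137.82];a=np.radians(-13.6);print('l',d@[np.cos(a),np.sin(a)],'lat',d@[-np.sin(a),np.cos(a)])
E
python3 st.py
```

```text
[ 0.15  1.3  -4.81] [ 0.036 -0.03  -0.034] [582.47 107.65 229.58] -13.62 [ 0.0001 -0.    ]
l 135.80492785440924 lat 1.8138658116699051
```

>>> send_rows --dp '[[0.0002,-0.001,-0.0004],[0,-0.001,0],[0,-0.001,0],[0,-0.001,0],[0,0,0]]' --rotation '[[0,0,0],[0,0,0],[0,0,0],[0,0,0],[0,0,0]]'

```text
clock: 18.73
tcp_pos: [578.3, 108.9, 230.0]
ee_rot: [-2.469, -1.942, 0.0]
ft_force: [0.4, -0.6, -4.0]
grip_width: 8.2
grip_force: 59.8
```

>>> send_rows --dp '[[0,-0.001,0],[0,-0.001,0],[0,-0.001,0],[0,0,0],[0,0,0]]' --rotation '[[0,0,0],[0,0,0],[0,0,0],[0,0,0],[0,0,0]]'

```text
clock: 19.15
tcp_pos: [575.6, 109.5, 230.0]
ee_rot: [-2.469, -1.942, -0.0]
ft_force: [0.4, 0.3, -4.4]
grip_width: 8.0
grip_force: 59.8
```

```bash
python3 st.py
```

```text
[ 0.39  0.29 -4.44] [-0.007  0.02   0.003] [575.58 109.53 230.02] -13.62 [0.     0.0001]
l 128.6667666901703 lat 2.021017274905453
```

>>> send_rows --dp '[[0,-0.001,0],[0,-0.001,0],[0,-0.001,0],[0,0,0],[0,0,0]]' --rotation '[[0,0,0],[0,0,0],[0,0,0],[0,0,0],[0,0,0]]'

```text
clock: 19.57
tcp_pos: [572.6, 110.3, 230.0]
ee_rot: [-2.469, -1.942, -0.0]
ft_force: [-0.9, 0.2, -5.2]
grip_width: 8.2
grip_force: 59.8
```

>>> send_rows --dp '[[0,-0.001,0],[0,-0.001,0],[0,-0.001,0],[0,0,0],[0,0,0]]' --rotation '[[0,0,0],[0,0,0],[0,0,0],[0,0,0],[0,0,0]]'

```text
clock: 19.98
tcp_pos: [569.8, 110.9, 230.0]
ee_rot: [-2.469, -1.942, -0.0]
ft_force: [-0.4, -0.1, -4.6]
grip_width: 8.2
grip_force: 59.8
```

No contact with the face about 7 mm past the tip, so the rod is in the hole. I'll continue back.

>>> send_rows --dp '[[0,-0.002,0],[0,-0.002,0],[0,-0.002,0],[0,-0.002,0],[0,0,0]]' --rotation '[[0,0,0],[0,0,0],[0,0,0],[0,0,0],[0,0,0]]'

```text
clock: 20.4
tcp_pos: [561.6, 113.0, 230.0]
ee_rot: [-2.469, -1.942, 0.0]
ft_force: [-0.0, -0.6, -4.7]
grip_width: 8.4
grip_force: 59.8
```

```bash
python3 st.py
```

```text
[-0.   -0.56 -4.68] [0.031 0.024 0.021] [561.56 112.99 229.98] -13.61 [-0.0003  0.0003]
l 114.21927683874611 lat 2.082554496270154
```

>>> send_rows --dp '[[0,-0.003,0],[0,-0.003,0],[0,-0.003,0],[0,-0.003,0],[0,0,0]]' --rotation '[[0,0,0],[0,0,0],[0,0,0],[0,0,0],[0,0,0]]'

```text
clock: 20.82
tcp_pos: [549.7, 115.9, 229.9]
ee_rot: [-2.468, -1.942, 0.0]
ft_force: [-0.0, -0.3, -4.4]
grip_width: 8.3
grip_force: 59.8
```

>>> send_rows --dp '[[0,-0.002,0],[0,-0.002,0],[0,-0.002,0],[0,-0.001,0],[0,0,0]]' --rotation '[[0,0,0],[0,0,0],[0,0,0],[0,0,0],[0,0,0]]'

```text
clock: 21.23
tcp_pos: [543.3, 117.4, 230.0]
ee_rot: [-2.469, -1.942, 0.0]
ft_force: [0.4, -0.4, -4.4]
grip_width: 8.3
grip_force: 59.8
```

```bash
python3 st.py
```

```text
[ 0.39 -0.45 -4.38] [ 0.003  0.035 -0.043] [543.32 117.38 229.97] -13.62 [-0.0002  0.0002]
l 95.4662265620949 lat 2.061263830567643
```

>>> send_rows --dp '[[0,-0.002,0],[0,-0.002,0],[0,-0.001,0],[0,-0.001,0],[0,0,0]]' --rotation '[[0,0,0],[0,0,0],[0,0,0],[0,0,0],[0,0,0]]'

```text
clock: 21.65
tcp_pos: [537.5, 118.8, 230.0]
ee_rot: [-2.469, -1.942, 0.0]
ft_force: [-0.0, 0.2, -4.9]
grip_width: 8.0
grip_force: 59.8
```

l≈89.5. Now in half-millimetre steps to feel the stop plate.

>>> send_rows --dp '[[0,-0.0005,0],[0,-0.0005,0],[0,-0.0005,0],[0,-0.0005,0],[0,0,0]]' --rotation '[[0,0,0],[0,0,0],[0,0,0],[0,0,0],[0,0,0]]'

```text
clock: 22.07
tcp_pos: [535.7, 119.2, 230.0]
ee_rot: [-2.469, -1.942, -0.0]
ft_force: [0.5, -0.5, -4.2]
grip_width: 8.0
grip_force: 59.8
```

>>> send_rows --dp '[[0,-0.0005,0],[0,-0.0005,0],[0,-0.0005,0],[0,0,0],[0,0,0]]' --rotation '[[0,0,0],[0,0,0],[0,0,0],[0,0,0],[0,0,0]]'

```text
clock: 22.48
tcp_pos: [534.3, 119.5, 230.0]
ee_rot: [-2.469, -1.942, -0.0]
ft_force: [0.3, 0.5, -5.3]
grip_width: 7.9
grip_force: 59.8
```

>>> send_rows --dp '[[0,-0.0005,0],[0,-0.0005,0],[0,-0.0005,0],[0,0,0],[0,0,0]]' --rotation '[[0,0,0],[0,0,0],[0,0,0],[0,0,0],[0,0,0]]'

```text
clock: 22.9
tcp_pos: [532.8, 119.9, 230.0]
ee_rot: [-2.469, -1.942, -0.0]
ft_force: [0.4, 0.1, -3.3]
grip_width: 8.2
grip_force: 59.8
```

>>> send_rows --dp '[[0,-0.0005,0],[0,-0.0005,0],[0,0,0],[0,0,0],[0,0,0]]' --rotation '[[0,0,0],[0,0,0],[0,0,0],[0,0,0],[0,0,0]]'

```text
clock: 23.32
tcp_pos: [532.4, 120.0, 230.1]
ee_rot: [2.469, 1.942, 0.001]
ft_force: [3.5, -2.6, -6.4]
grip_width: 8.3
grip_force: 59.7
```

The plate is touching the stop plate. I'll ease off 0.4 mm and lower it onto the rod.

>>> send_rows --dp '[[0,0.0004,0],[0,0,0.0006],[0,0,0.0006],[0,0,0.0006],[0,0,0]]' --rotation '[[0,0,0],[0,0,0],[0,0,0],[0,0,0],[0,0,0]]'

```text
clock: 23.73
tcp_pos: [532.4, 120.0, 228.2]
ee_rot: [2.469, 1.942, 0.0]
ft_force: [2.5, -0.9, -3.2]
grip_width: 8.1
grip_force: 60.0
```

```bash
python3 st.py
```

```text
[ 2.54 -0.9  -3.22] [-0.087 -0.528  0.014] [532.41 120.01 228.2 ] -13.62 [0.0003 0.    ]
l 84.2404436965233 lat 2.0592367798789284
```

>>> send_rows --dp '[[0,0.0003,0],[0,0,0.0005],[0,0,0],[0,0,0],[0,0,0]]' --rotation '[[0,0,0],[0,0,0],[0,0,0],[0,0,0],[0,0,0]]'

```text
clock: 24.15
tcp_pos: [532.4, 120.0, 227.6]
ee_rot: [-2.469, -1.942, 0.0]
ft_force: [1.4, -1.0, -4.3]
grip_width: 8.3
grip_force: 59.9
```

>>> send_rows --dp '[[0,0,0.0005],[0,0,0],[0,0,0],[0,0,0],[0,0,0]]' --rotation '[[0,0,0],[0,0,0],[0,0,0],[0,0,0],[0,0,0]]'

```text
clock: 24.57
tcp_pos: [532.4, 119.9, 227.1]
ee_rot: [-2.469, -1.942, 0.0]
ft_force: [1.0, -0.2, -3.9]
grip_width: 8.6
grip_force: 59.9
```

>>> send_rows --dp '[[0,0,0.0003],[0,0,0],[0,0,0],[0,0,0],[0,0,0]]' --rotation '[[0,0,0],[0,0,0],[0,0,0],[0,0,0],[0,0,0]]'

```text
clock: 24.98
tcp_pos: [532.5, 120.0, 227.0]
ee_rot: [-2.469, -1.942, -0.0]
ft_force: [0.5, 0.2, -1.4]
grip_width: 8.2
grip_force: 60.2
```

```bash
python3 st.py
```

```text
[ 0.46  0.16 -1.39] [-0.056  0.133 -0.037] [532.52 119.96 226.96] -13.63 [-0.0001  0.0002]
l 84.35899695136277 lat 2.0302370769505824
```

>>> send_rows --dp '[[0,0,0.0002],[0,0,0],[0,0,0],[0,0,0],[0,0,0]]' --rotation '[[0,0,0],[0,0,0],[0,0,0],[0,0,0],[0,0,0]]'

```text
clock: 25.4
tcp_pos: [532.6, 120.0, 226.8]
ee_rot: [-2.469, -1.942, -0.0]
ft_force: [-1.7, -0.0, 2.0]
grip_width: 8.3
grip_force: 60.7
```

>>> send_rows --dp '[[0,0,0],[0,0,0],[0,0,0],[0,0,0],[0,0,0]]' --rotation '[[0,0,0],[0,0,0],[0,0,0],[0,0,0],[0,0,0]]' --hand 0.03

```text
clock: 25.82
tcp_pos: [532.7, 120.0, 226.7]
ee_rot: [2.469, 1.942, 0.0]
ft_force: [-0.0, 1.1, -0.1]
grip_width: 29.8
grip_force: 0.0
```

```bash
python3 st.py; python3 - <<'E'
from h import *
c=manip.camera("side");save("s5",cv2.resize(c["pixels"][120:270,180:330],None,fx=4,fy=4,interpolation=cv2.INTER_CUBIC))
E
```

```text
[-0.04  1.1  -0.14] [-0.019  0.02  -0.025] [532.7  119.99 226.71] -13.62 [0.0003 0.    ]
l 84.52888016675828 lat 2.1012577657539473
```

View pics/s5.png

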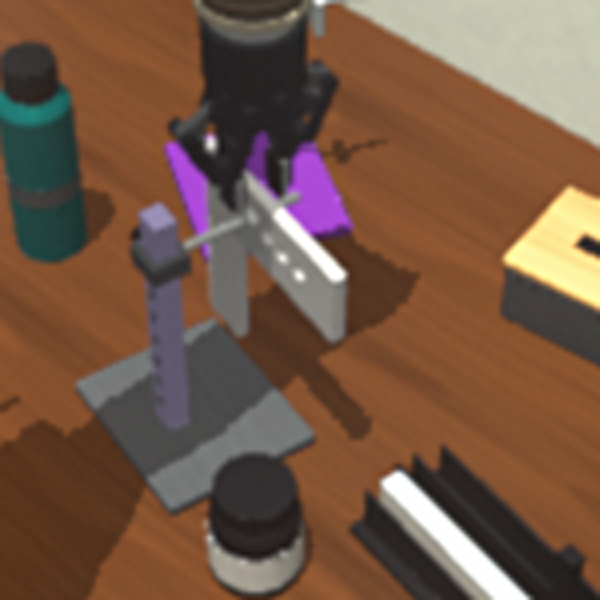

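In the crop the plate hangs level on the rod, whose tip shows in front at (293,198), and the fingers are open. I'll withdraw straight up.

>>> send_rows --dp '[[0,0,-0.004],[0,0,-0.008],[0,0,-0.012],[0,0,-0.02],[0,0,-0.03]]' --rotation '[[0,0,0],[0,0,0],[0,0,0],[0,0,0],[0,0,0]]'

```text
clock: 26.28
tcp_pos: [531.6, 119.7, 300.9]
ee_rot: [-2.469, -1.942, 0.004]
ft_force: [0.4, 0.2, -0.1]
grip_width: 29.9
grip_force: 0.0
```

>>> send_rows --dp '[[0,0,-0.03],[0,0,-0.02],[0,0,-0.01],[0,0,0],[0,0,0]]' --rotation '[[0,0,0],[0,0,0],[0,0,0],[0,0,0],[0,0,0]]'

```text
clock: 26.7
tcp_pos: [532.5, 120.0, 360.6]
ee_rot: [-2.469, -1.942, -0.001]
ft_force: [0.3, -0.7, 0.2]
grip_width: 30.1
grip_force: 0.0
```

>>> send_rows --dp '[[0,0,0],[0,0,0],[0,0,0],[0,0,0],[0,0,0]]' --rotation '[[0,0,0],[0,0,0],[0,0,0],[0,0,0],[0,0,0]]'

```text
clock: 27.12
tcp_pos: [532.4, 119.9, 360.2]
ee_rot: [-2.469, -1.942, 0.001]
ft_force: [-1.0, 0.1, -0.0]
grip_width: 30.3
grip_force: 0.0
```

```bash
python3 - <<'E'
from h import *
def f():
    out=[]
    for n in("top","side"):
        w=cloud(manip.camera(n)).reshape(-1,3);d=w[:,:2]-[450.05,137.82];a=np.radians(-13.6)
        l=d@[np.cos(a),np.sin(a)];t=d@[-np.sin(a),np.cos(a)]
        k=(l>74)&(l<98)&(t>-130)&(t<85)&(w[:,2]>218)&(w[:,2]<238);A=np.c_[t[k],np.ones(k.sum())]
        out.append((n,k.sum(),np.median(l[k]).round(1),np.percentile(t[k],[2,98]).round(1),"tilt deg",np.degrees(np.linalg.lstsq(A,w[k,2],rcond=None)[0][0]).round(2)))
    return out
print(f());s=manip.observe();print(s["tcp_pos"],s["ft_force"],s["clock"])
E
```

```text
[('top', np.int64(110), np.float64(86.2), array([-110.2,  -50.7]), 'tilt deg', np.float64(1.24)), ('side', np.int64(191), np.float64(83.4), array([-110.8,   66.1]), 'tilt deg', np.float64(0.16))]
[532.55138294 119.87674398 360.45228089] [ 0.0745697  -0.30040269  0.9349003 ] 27.2167
```

>>> send_rows --dp '[[0,0,0],[0,0,0],[0,0,0],[0,0,0],[0,0,0]]' --rotation '[[0,0,0],[0,0,0],[0,0,0],[0,0,0],[0,0,0]]'

```text
clock: 27.63
tcp_pos: [532.6, 120.0, 360.7]
ee_rot: [-2.469, -1.942, -0.0]
ft_force: [0.2, -0.1, -0.9]
grip_width: 30.6
grip_force: 0.0
```

>>> send_rows --dp '[[0,0,0],[0,0,0],[0,0,0],[0,0,0],[0,0,0]]' --rotation '[[0,0,0],[0,0,0],[0,0,0],[0,0,0],[0,0,0]]'

```text
clock: 28.05
tcp_pos: [532.6, 120.0, 360.7]
ee_rot: [-2.469, -1.942, -0.0]
ft_force: [-0.4, 0.2, -0.0]
grip_width: 29.8
grip_force: 0.0
```

```bash
python3 -c "
from cell import manip
print(manip.close_job())"
```

```text
the job is handed in; nothing more can be done
None
```

The plate hangs by hole3, level within about 1° and back at the stop plate by the last camera check, with the gripper well clear; I handed the job in at about 28 s, and no verdict came back.

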